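# Rebuild the fryer-oil filter on its post

## Robot

A 6-joint arm with a two-finger parallel gripper is mounted at the origin on a cart in front of the work surface, level with it; the furniture and walls round the work are solid. World frame = base frame: x ahead of the robot, y to its left, z up, the work surface at z = 0. Lengths are in m, angles in rad, forces in N, time in s.
With the tool pointing down it reaches from about 0.35 to 0.925 m from the base axis. Payload 6.4 kg.
Tool frame: the origin (TCP) lies midway between the tips of the shut fingers; the grasp point (between the pads) lies 19 mm behind it (grasp_offset is the distance from the TCP to the grasp point, in m); z points along the fingers, y is the line along which they close (so a half turn about z gives the same grasp; the last joint's range is limited). The gripper opens to 94 mm and grips with 3 to 60 N. Pads are 16 mm wide; open, the fingers measure 119 mm over their backs; the gripper's body (75 mm by 177 mm) begins 78 mm behind the grasp point.
Start: joints at [1.146, 0.245, 1.558, -0, 1.339, -0.174], TCP at [0.161, 0.63, 0.205] pointing down, gripper open.
Joint ranges: [-3.13, 3.13], [-1.02, 2.26], [0.13, 2.54], [-0.95, 4.09], [0.21, 2.88], [-2.74, 2.74]. Speed limits (rad/s): [2.57, 2.57, 3.14, 3.14, 3.14, 3.14].

## Interface

Orientations are given as a 3x3 rotation matrix whose columns are the frame's x, y, z axes.
In Python, from workcell import sense, grab_frame, camera_params, hand_in, grasp_offset gives the robot as it stands.
- The arm moves only by the shell command python3 -m creep 'ROWS'. ROWS is JSON, a list that holds one entry, the list of rows, each a list of 7 numbers: the opening, from -1 (shut) to 1 (fully open), then the shift along the tool's x, y, z in cm, then the turn, a rotation vector about the tool's x, y, z in degrees. In form: [[[jaw, dx, dy, dz, rx, ry, rz], ...]]. A call has exactly 5 rows; each row is the pose to reach, as a shift and turn from the pose commanded when the call began, along the tool's axes at that moment; what a row does not reach only later rows make up. A row lasts 1/12 s, in which the tool goes at most 41.7 mm and 7.16 degrees, less where a joint would pass 70% of its speed; a pose out of reach is approached as far as the arm can. A call with a gripper value outside its range is refused whole. The fingers move at their own pace and stop on an object; the grip force is fixed at half the most. Time passes only in rows, so rows that repeat a pose let the fingers close, or fill a call up. It gives the time, the measured TCP pose, the force, the opening and the grip force at its end, in the units of the state.
- sense(): the state, without advancing time (a new reading comes with each control period).
- grab_frame(name): name is "scene" or "top" or "wrist"; returns the picture (480x640x3 uint8, blue, green, red); there is no depth.
- camera_params(name): a dict with "fx", "fy", "cx", "cy" (pixels), "pose" (4x4, takes a point from camera to world coordinates). Camera axes: x right, y up, looking along -z (the intrinsics and any distortion apply to the point x, -y, -z); pixel columns grow to the right and rows downward; lengths in m; the calibration is good to about 2 mm. A picture is of the moment at which its call begins: read the wrist's pose just before it. camera_params takes no time and is no camera call; for the wrist camera it gives the pose at the moment of the call.
- hand_in(): hands the job in; it is judged then, once.
The state is a dict: "clock": time; "joint_pos": joint angles; "qd": joint speeds; "effort": joint torques, N m; "tcp_pos": TCP position; "tcp_rot": TCP orientation; "contact_force": force on the tool from outside, world axes, zero at the start; "wrist_torque": the same for the moment, N m; "opening": opening from 0.0 (shut) to 1.0 (fully open); "finger_force": force on a finger pad.
Only numpy, scipy, OpenCV 4.12 (cv2) and the standard library are available. Lean on these libraries where they do the work, as an engineer would, in place of code of your own. Each camera call takes 0.05 s, during which the arm holds its last target. There are 200 camera calls.

## Task

Rebuild the washed oil filter: slide the perforated plate, hub up, down the post until it lies flat on the base, then the plain spacer tube on top of it, and last the wing cap. The post ends in a sprung tang whose heading you have to find: rest the cap lightly on it and turn until the slot inside the cap drops over the tang, then leave the cap fully home on the spacer and let go. Never press hard on the tang or go on twisting against it, nor ram the cap down, and do not push the salt jar or the ramekin about.

Things in the scene. Friction and masses are not known exactly. Their poses are not given: they have to be found in the camera images.
- stand: Fixed round steel filter base, 130 mm across, 20 mm high, with a fixed upright post 38 mm in diameter at its centre; a small dark mark on the rim shows its front (its -x side). Origin: centre of its underside, z up. The flat top of the base, on which the plate lies, is 20 mm above the origin; the post's top (3 mm chamfer) 72 mm.
- post_top (a point): Centre of the post's top, axes as the stand's. Here stands a dark flat tang 34 mm long, 7 mm wide, 10 mm high. Its long direction lies 8 to 83 degrees anticlockwise (from above) of the stand's x axis; it is not measured (this point does not turn with it) and holds firm. It is sprung: about 4 N to begin to sink, 6.5 N at 4 mm down, where a hard stop is; it springs back up.
- plate: Steel filter support plate: a flat disc 100 mm across and 6 mm thick, ringed with small holes, with a raised hub of 56 mm outer diameter whose top is 20 mm above the underside; a 42 mm bore runs through. It lies hub up. Origin: centre of its underside, z up. About 0.2 kg; take it by the hub's outside.
- spacer: Plain aluminium spacer tube, 56 mm outer diameter, 42 mm bore, 18 mm high, standing on end. Origin: centre of its underside, z up. About 0.1 kg. It goes on top of the plate's hub (underside then 40 mm above the stand's origin).
- cap: Steel wing cap, 64 mm across; on top a flat upright wing 50 mm long (along the cap's x), 14 mm thick (along its y), from 32 to 58 mm above the underside. Below, a 41 mm bore, 15 mm deep, goes over the post. Origin: centre of its underside, z up. About 0.2 kg. Home on the spacer its underside is 58 mm above the stand's origin.
- cap_slot (a point): Centre of the ceiling of the cap's bore, 15 mm above its underside, axes as the cap's. A slot along the cap's x, 38 by 10.2 mm and 12 mm deep, opens here for the tang; a half turn makes no difference. Across the tang the cap stops 9 mm too high; when slot and tang agree to about 5 degrees the tang springs in and the cap can go home.
- salt_jar: Loose clear jar of salt with a tan lid, 72 mm across, 78 mm high, to be left alone. Origin: centre of its underside.
- ramekin: Loose ribbed white ramekin, 99 mm across, 43 mm high, to be left alone. Origin: centre of its underside.

How it is judged:
By the outcome, as a careful person would: the job done as asked, in the order asked, and still so for the second after the job is handed in, with the robot touching nothing.
It also fails if it takes over 64 s, if anything falls off the work surface, if the arm or the gripper's body presses on something with over 40 N, if the wrist force passes 120 N, or if a joint passes its speed limit or range.

## Working session

There is one attempt and no reset: what is moved stays moved. The work goes in short steps, Python scripts to look and compute and a shell command to move; the robot and the scene stay as the last step left them, time stands still between calls to the robot, and variables do not carry over. Pictures are saved under pics/ and viewed, at most 10 in all, crops included, and the job is handed in when it is done.

```bash
mkdir -p pics; ls
python3 - <<'E'
from workcell import *
import cv2,numpy as np
np.set_printoptions(precision=4,suppress=True)
s=sense();print(s)
for n in("top","scene"):
    im=grab_frame(n);cv2.imwrite(f"pics/{n}0.png",im);print(n,camera_params(n))
print(camera_params("wrist"),grasp_offset)
E
```

```text
pics
{'clock': 0.0, 'joint_pos': array([ 1.1459,  0.2458,  1.559 ,  0.    ,  1.3387, -0.1741]), 'qd': array([ 0.0022, -0.0021,  0.0007,  0.0014,  0.0002,  0.0024]), 'effort': array([ -0.002 , -41.5829, -31.4605,   0.0684,   0.0332,  -0.0002]), 'tcp_pos': array([0.161 , 0.6291, 0.2044]), 'tcp_rot': array([[-0.9687,  0.2482, -0.0008],
       [ 0.2482,  0.9687, -0.0018],
       [ 0.0003, -0.0019, -1.    ]]), 'contact_force': array([ 0.4568, -0.3668,  0.3424]), 'wrist_torque': array([ 0.0214,  0.0354, -0.0102]), 'finger_force': 0.0, 'opening': 1.0007375412263537}
top {'fx': 523.9882050177487, 'fy': 523.9882050177487, 'cx': 321.9770319161284, 'cy': 231.80715843072744, 'pose': array([[-0.0093,  0.9975, -0.0705,  0.475 ],
       [-0.9999, -0.0084,  0.0132,  0.0448],
       [ 0.0125,  0.0706,  0.9974,  1.2772],
       [ 0.    ,  0.    ,  0.    ,  1.    ]])}
scene {'fx': 457.79285877358126, 'fy': 457.79285877358126, 'cx': 333.4103127901228, 'cy': 238.91206207018723, 'pose': array([[ 0.7544,  0.4395, -0.4875,  0.1193],
       [-0.6564,  0.5102, -0.5557, -0.4199],
       [ 0.0045,  0.7392,  0.6734,  0.6478],
       [ 0.    ,  0.    ,  0.    ,  1.    ]])}
{'fx': 394.9425384857827, 'fy': 394.9425384857827, 'cx': 322.73889779494124, 'cy': 232.89539524224384, 'pose': array([[ 0.2483, -0.9428, -0.2224,  0.0963],
       [ 0.9687,  0.2414,  0.0584,  0.646 ],
       [-0.0014, -0.2299,  0.9732,  0.3838],
       [ 0.    ,  0.    ,  0.    ,  1.    ]])} 0.0188
```

View pics/top0.png

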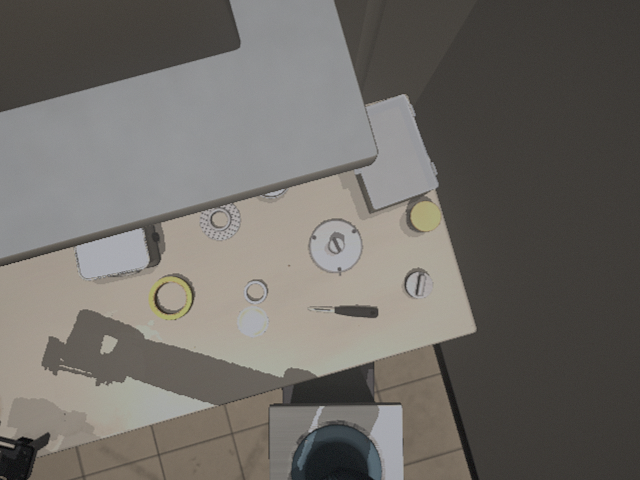

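View pics/scene0.png

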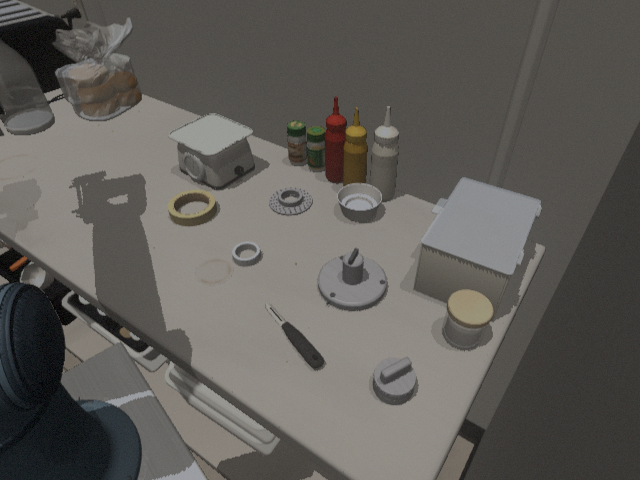

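The top view shows the stand at (336,245), plate (220,219), spacer (256,291), cap (418,285) and jar lid (425,215), with a grey overhead cabinet hiding part of the ramekin (272,192). The scene view shows the stand (352,280), plate (290,199), spacer (247,253), cap (395,378), jar (467,320) and ramekin (360,200).

```bash
cat > h.py <<'E'
import numpy as np,cv2
from workcell import *
np.set_printoptions(precision=4,suppress=True)
def ray(c,u,v):
    d=np.array([(u-c["cx"])/c["fx"],-(v-c["cy"])/c["fy"],-1.]);P=c["pose"]
    return P[:3,3],P[:3,:3]@d
def cast(c,u,v,z):
    o,d=ray(c,u,v);return o+d*(z-o[2])/d[2]
def tri(c1,p1,c2,p2):
    o1,d1=ray(c1,*p1);o2,d2=ray(c2,*p2)
    t=np.linalg.lstsq(np.c_[d1,-d2],o2-o1,rcond=None)[0];a=o1+d1*t[0];b=o2+d2*t[1]
    return (a+b)/2,np.linalg.norm(a-b)
E
python3 - <<'E'
from h import *
T=camera_params("top");S=camera_params("scene")
for n,a,b,z in[("plate",(220,219),(290,197),.02),("spacer",(256,291.5),(247,249),.018),("cap",(418,284),(396,370),.045),("post",(336,243),(353,254),.075),("jar",(425,215),(470,306),.078)]:
    print(n,cast(T,*a,z),cast(S,*b,z),tri(T,a,S,b))
print("ram",cast(S,360,196,.043))
for z in(0,.3,.4,.5,.6,.7):print(z,cast(T,0,265,z),cast(T,220,200,z),cast(T,375,155,z))
for u,v in((340,270),(314,237),(357,237)):print(cast(T,u,v,.02))
E
```

```text
plate [0.5967 0.273  0.02  ] [0.5918 0.2685 0.02  ] (array([0.5967, 0.2745, 0.0142]), np.float64(0.0013604692411725097))
spacer [0.4225 0.1869 0.018 ] [0.4252 0.1897 0.018 ] (array([0.423 , 0.1862, 0.0218]), np.float64(0.0008881653502846815))
cap [ 0.4374 -0.1957  0.045 ] [ 0.4361 -0.2019  0.045 ] (array([ 0.4384, -0.1983,  0.0381]), np.float64(0.003437461784414536))
post [ 0.5339 -0.0031  0.075 ] [ 0.5342 -0.0005  0.075 ] (array([ 0.5332, -0.0025,  0.0772]), np.float64(0.0014636332528899908))
jar [ 0.5966 -0.2089  0.078 ] [ 0.5926 -0.2117  0.078 ] (array([ 0.597 , -0.2099,  0.0728]), np.float64(0.00028155988697086857))
ram [0.6927 0.1464 0.043 ]
0 [0.4914 0.806  0.    ] [0.6454 0.2769 0.    ] [ 0.7545 -0.105   0.    ]
0.3 [0.4876 0.6272 0.3   ] [0.6054 0.2223 0.3   ] [ 0.6888 -0.0698  0.3   ]
0.4 [0.4863 0.5676 0.4   ] [0.592  0.2042 0.4   ] [ 0.667  -0.0581  0.4   ]
0.5 [0.485 0.508 0.5  ] [0.5787 0.186  0.5   ] [ 0.6451 -0.0463  0.5   ]
0.6 [0.4837 0.4484 0.6   ] [0.5653 0.1678 0.6   ] [ 0.6232 -0.0346  0.6   ]
0.7 [0.4824 0.3888 0.7   ] [0.552  0.1497 0.7   ] [ 0.6013 -0.0229  0.7   ]
[ 0.4718 -0.0141  0.02  ]
[0.5515 0.0475 0.02  ]
[ 0.5506 -0.056   0.02  ]
```

```bash
python3 -m creep '[[[1,-3.6,-1.7,0,0,0,-2.9],[1,-7.2,-3.4,0,0,0,-5.8],[1,-10.8,-5.0,0,0,0,-8.6],[1,-14.4,-6.7,0,0,0,-11.5],[1,-18,-8.4,0,0,0,-14.4]]]'
python3 -m creep '[[[1,-2.8,-2.3,0.5,0,0,0],[1,-5.6,-4.6,1,0,0,0],[1,-8.4,-6.9,1.5,0,0,0],[1,-11.3,-9.2,2,0,0,0],[1,-14.1,-11.5,2.5,0,0,0]]]'
python3 -m creep '[[[1,-2.8,-2.3,0.5,0,0,0],[1,-5.6,-4.6,1,0,0,0],[1,-8.4,-6.9,1.5,0,0,0],[1,-14.1,-11.5,2.5,0,0,0],[1,-14.1,-11.5,2.5,0,0,0]]]'
cat > look.py <<'E'
import sys
from h import *
s=sense();W=camera_params("wrist");im=grab_frame("wrist");cv2.imwrite(f"pics/{sys.argv[1]}.png",im)
np.save(f"pics/{sys.argv[1]}.npy",W["pose"])
print(s["tcp_pos"],s["tcp_rot"][:,0],s["joint_pos"],s["clock"])
E
python3 look.py w1
```

```text
clock: 0.52
tcp_pos: [0.3157, 0.5021, 0.205]
tcp_rot: [[-1.0, -0.004, -0.0], [-0.004, 1.0, -0.001], [0.0, -0.001, -1.0]]
contact_force: [0.3, 0.2, -0.1]
opening: 1.001
finger_force: 0.0
clock: 0.93
tcp_pos: [0.4569, 0.3872, 0.1798]
tcp_rot: [[-1.0, -0.0, -0.001], [-0.0, 1.0, -0.0], [0.001, -0.0, -1.0]]
contact_force: [-0.1, -0.0, -0.5]
opening: 1.0
finger_force: 0.0
clock: 1.35
tcp_pos: [0.5984, 0.2715, 0.1545]
tcp_rot: [[-1.0, 0.001, -0.001], [0.001, 1.0, -0.001], [0.001, -0.001, -1.0]]
contact_force: [1.3, 0.4, -0.3]
opening: 0.998
finger_force: 0.0
[0.5984 0.2715 0.1545] [-1.      0.0006  0.0007] [ 0.2539  0.3081  1.5774 -0.0004  1.257  -1.3162] 1.35
```

View pics/w1.png

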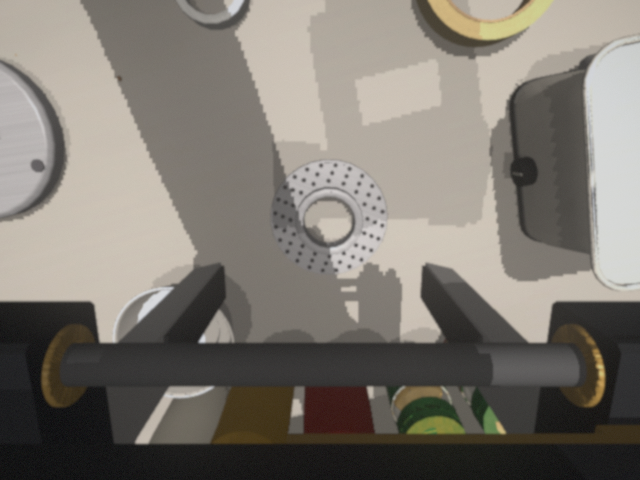

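The picture shows the plate's disc centred at about (330,216), with the ramekin left of the fingers (175,340) and the bottles beyond.

Run:
```python
from h import *
W=camera_params("wrist");W["pose"]=np.load("pics/w1.npy");im=cv2.imread("pics/w1.png")
print(cast(W,330,216,.006),cast(W,273,216,.006),cast(W,387,216,.006),"bore top ring",cast(W,328,220,.02))
print("ram",cast(W,176,342,.02),"bottle",cast(W,345,390,.1))
```

```text
[0.5943 0.2777 0.006 ] [0.5942 0.2296 0.006 ] [0.5943 0.3259 0.006 ] bore top ring [0.5949 0.2759 0.02  ]
ram [0.7034 0.1434 0.02  ] bottle [0.6951 0.2865 0.1   ]
```

```bash
python3 -m creep '[[[1,0.4,0.5,3.5,0,0,0],[1,0.4,0.5,7,0,0,0],[1,0.4,0.5,10,0,0,0],[1,0.4,0.5,12.5,0,0,0],[1,0.4,0.5,14.4,0,0,0]]]'
python3 -m creep '[[[1,0,0,0,0,0,0],[-1,0,0,0,0,0,0],[-1,0,0,0,0,0,0],[-1,0,0,0,0,0,0],[-1,0,0,0,0,0,0]]]'
python3 -m creep '[[[-1,0,0,0,0,0,0],[-1,0,0,0,0,0,0],[-1,0,0,0,0,0,0],[-1,0,0,0,0,0,0],[-1,0,0,0,0,0,0]]]'
```

```text
clock: 1.82
tcp_pos: [0.5908, 0.2783, 0.008]
tcp_rot: [[-1.0, -0.0, -0.004], [-0.0, 1.0, -0.001], [0.004, -0.001, -1.0]]
contact_force: [0.2, -0.2, -0.2]
opening: 1.003
finger_force: 0.0
clock: 2.23
tcp_pos: [0.5934, 0.279, 0.0124]
tcp_rot: [[-1.0, -0.001, 0.001], [-0.001, 1.0, 0.0], [-0.001, 0.0, -1.0]]
contact_force: [1.2, 0.1, -0.1]
opening: 0.75
finger_force: 0.0
clock: 2.65
tcp_pos: [0.5932, 0.2786, 0.0119]
tcp_rot: [[-1.0, -0.001, 0.0], [-0.001, 1.0, -0.0], [-0.0, -0.0, -1.0]]
contact_force: [-0.2, -1.9, 3.9]
opening: 0.581
finger_force: 29.9
```

```bash
python3 -m creep '[[[-1,0,0,-2,0,0,0],[-1,0,0,-5,0,0,0],[-1,0,0,-8,0,0,0],[-1,0,0,-11,0,0,0],[-1,0,0,-13,0,0,0]]]'
python3 -m creep '[[[-1,-0.1,-2.5,0,0,0,0],[-1,-0.2,-5.5,0,0,0,0],[-1,-0.3,-8.5,0,0,0,0],[-1,-0.4,-11.5,0,0,0,0],[-1,-0.6,-14,0,0,0,0]]]'
python3 -m creep '[[[-1,0,-3,0,0,0,0],[-1,0,-6,0,0,0,0],[-1,0,-9,0,0,0,0],[-1,0,-12,0,0,0,0],[-1,0,-14,0,0,0,0]]]'
python3 -m creep '[[[-1,0,0,0,0,0,0],[-1,0,0,0,0,0,0],[-1,0,0,0,0,0,0],[-1,0,0,0,0,0,0],[-1,0,0,0,0,0,0]]]'
python3 look.py w2
```

```text
clock: 3.07
tcp_pos: [0.5936, 0.2793, 0.144]
tcp_rot: [[-1.0, -0.001, 0.002], [-0.001, 1.0, 0.001], [-0.002, 0.001, -1.0]]
contact_force: [0.6, 0.4, -1.0]
opening: 0.577
finger_force: 29.9
clock: 3.48
tcp_pos: [0.5982, 0.1374, 0.1405]
tcp_rot: [[-1.0, -0.0, -0.001], [-0.0, 1.0, 0.0], [0.001, 0.0, -1.0]]
contact_force: [-0.3, 1.2, -2.2]
opening: 0.577
finger_force: 29.9
clock: 3.9
tcp_pos: [0.5985, -0.0033, 0.1406]
tcp_rot: [[-1.0, 0.001, -0.001], [0.001, 1.0, 0.0], [0.001, 0.0, -1.0]]
contact_force: [0.3, -0.5, -2.6]
opening: 0.577
finger_force: 29.9
clock: 4.32
tcp_pos: [0.599, 0.0, 0.1413]
tcp_rot: [[-1.0, -0.002, -0.0], [-0.002, 1.0, 0.0], [0.0, 0.0, -1.0]]
contact_force: [1.0, 0.7, -1.4]
opening: 0.58
finger_force: 29.9
[0.599  0.     0.1413] [-1.     -0.0021  0.0003] [-0.1892  0.1926  1.742   0.0003  1.2074 -1.7622] 4.3167
```

View pics/w2.png

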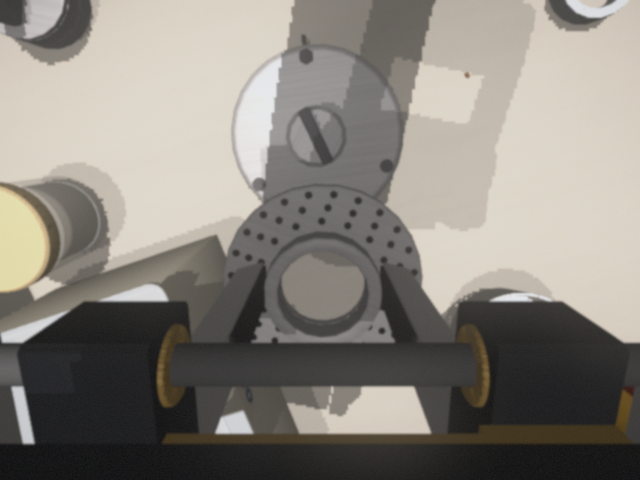

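The tang runs from about (303,108) to (327,163) on the post top centred at (316,136). The held plate's bore is centred at about (322,283).

Run:
```python
from h import *
W=camera_params("wrist");W["pose"]=np.load("pics/w2.npy");im=cv2.imread("pics/w2.png")
g=cv2.cvtColor(im,cv2.COLOR_BGR2GRAY)
print("post",cast(W,316,136,.072),"base",cast(W,317.5,130,.02))
m=((g<75)[95:180,280:360]).astype(np.uint8);n,l,st,c=cv2.connectedComponentsWithStats(m)
k=1+np.argmax(st[1:,4]);ys,xs=np.where(l==k);r=cv2.minAreaRect(np.c_[xs+280,ys+95].astype(np.float32));print(st[k],r)
b=cv2.boxPoints(r);P=np.array([cast(W,*p,.082) for p in b]);print(P,P.mean(0))
for i in range(4):
    d=P[(i+1)%4]-P[i];print(np.linalg.norm(d),np.degrees(np.arctan2(d[1],d[0]))%180)
for u,v in((306,57),(259,184),(387,165)):
    p=cast(W,u,v,.02);d=p-[.534,-.002,0.02];print(p,np.degrees(np.arctan2(d[1],d[0])))
print("plate",cast(W,322,283,.149),cast(W,228,270,.135),cast(W,421,270,.135))
```

```text
post [ 0.5299 -0.004   0.072 ] base [ 0.5252 -0.0038  0.02  ]
[ 34  38  19  31 274] ((321.197509765625, 148.4679718017578), (30.371368408203125, 10.292518615722656), 62.35402297973633)
[[ 0.5308 -0.0076  0.082 ]
 [ 0.5281 -0.0023  0.082 ]
 [ 0.5436  0.0061  0.082 ]
 [ 0.5464  0.0007  0.082 ]] [ 0.5372 -0.0008  0.082 ]
0.006008232474476469 117.00553597286957
0.01760543364551712 28.393011478845892
0.006100218495038519 117.45779256399595
0.017651592224356093 28.09134994066696
[ 0.4752 -0.0118  0.02  ] -170.4861715086069
[ 0.565  -0.0482  0.02  ] -56.16341710046761
[0.5506 0.0484 0.02  ] 71.81661637168138
plate [ 0.5963 -0.0002  0.149 ] [ 0.5948 -0.0466  0.135 ] [0.5946 0.0487 0.135 ]
```

```bash
python3 -m creep '[[[-1,2,-0.1,0,0,0,0],[-1,4,-0.3,0,0,0,0],[-1,6,-0.4,0,0,0,0],[-1,6.6,-0.4,0,0,0,0],[-1,6.6,-0.4,0,0,0,0]]]'
python3 -m creep '[[[-1,0,0,1.5,0,0,0],[-1,0,0,3,0,0,0],[-1,0,0,4.5,0,0,0],[-1,0,0,5,0,0,0],[-1,0,0,5,0,0,0]]]'
python3 -m creep '[[[-1,0,0,0.3,0,0,0],[-1,0,0,0.6,0,0,0],[-1,0,0,0.9,0,0,0],[-1,0,0,1.2,0,0,0],[-1,0,0,1.2,0,0,0]]]'
```

```text
clock: 4.78
tcp_pos: [0.5322, -0.0046, 0.1414]
tcp_rot: [[-1.0, -0.001, -0.0], [-0.001, 1.0, 0.0], [0.0, 0.0, -1.0]]
contact_force: [-0.0, 0.1, -1.4]
opening: 0.578
finger_force: 29.9
clock: 5.2
tcp_pos: [0.5338, -0.0049, 0.0913]
tcp_rot: [[-1.0, -0.001, -0.0], [-0.001, 1.0, 0.001], [0.0, 0.001, -1.0]]
contact_force: [-1.3, 0.9, 2.3]
opening: 0.577
finger_force: 29.9
clock: 5.62
tcp_pos: [0.536, -0.0051, 0.0817]
tcp_rot: [[-1.0, -0.0, 0.007], [-0.0, 1.0, 0.0], [-0.007, 0.0, -1.0]]
contact_force: [2.4, 2.4, 5.0]
opening: 0.577
finger_force: 30.0
```

```bash
python3 -m creep '[[[-1,-0.1,0.1,-0.3,0,0,0],[-1,-0.25,0.15,-0.3,0,0,0],[-1,-0.25,0.15,-0.3,0,0,0],[-1,-0.25,0.15,0,0,0,0],[-1,-0.25,0.15,0.2,0,0,0]]]'
python3 -m creep '[[[-1,0,0,0.2,0,0,0],[-1,0,0,0.4,0,0,0],[-1,0,0,0.6,0,0,0],[-1,0,0,0.8,0,0,0],[-1,0,0,0.8,0,0,0]]]'
```

```text
clock: 6.03
tcp_pos: [0.537, -0.0042, 0.0784]
tcp_rot: [[-1.0, -0.0, 0.003], [-0.0, 1.0, -0.001], [-0.003, -0.001, -1.0]]
contact_force: [1.3, -0.5, 8.4]
opening: 0.576
finger_force: 30.7
clock: 6.45
tcp_pos: [0.5385, -0.0044, 0.0731]
tcp_rot: [[-1.0, -0.0, 0.005], [-0.0, 1.0, -0.001], [-0.005, -0.001, -1.0]]
contact_force: [-2.1, -0.3, 19.2]
opening: 0.577
finger_force: 35.9
```

```bash
python3 -m creep '[[[-1,0,0,-0.5,0,0,0],[-1,0,0,-1,0,0,0],[-1,0,0,-1.5,0,0,0],[-1,0,0,-2,0,0,0],[-1,0,0,-2,0,0,0]]]'
python3 look.py w3; python3 -c "
import cv2;a=cv2.imread('pics/w3.png')[120:420,160:480]
from workcell import *
b=grab_frame('scene')[180:330,270:430]
import numpy as np
cv2.imwrite('pics/c3.png',np.hstack([cv2.resize(a,(427,400)),cv2.resize(b,(373,400))]))"
```

```text
clock: 6.87
tcp_pos: [0.537, -0.0035, 0.09]
tcp_rot: [[-1.0, 0.0, 0.004], [0.0, 1.0, 0.001], [-0.004, 0.001, -1.0]]
contact_force: [5.5, 0.2, 0.7]
opening: 0.575
finger_force: 33.3
[ 0.537  -0.0035  0.09  ] [-1.      0.0001 -0.0042] [-0.2186  0.1177  1.931   0.0017  1.0889 -1.7901] 6.8667
```

View pics/c3.png

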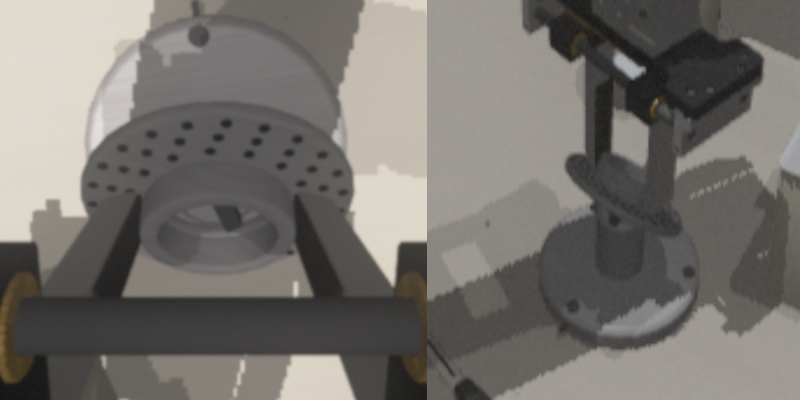

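The plate has pivoted between the pads: in the left crop its robot-side edge is raised (disc edge at px (323,196), hub top from px 244 to 324). In the scene crop its far side hangs low on the post, so I'll work out the tilt.

```bash
cat > tilt.py <<'E'
from h import *
from scipy.optimize import least_squares
W=camera_params("wrist");W["pose"]=np.load("pics/w3.npy")
def proj(p):
    q=W["pose"][:3,:3].T@(np.array(p)-W["pose"][:3,3]);return W["cx"]+W["fx"]*q[0]/-q[2],W["cy"]-W["fy"]*q[1]/-q[2]
def pt(q,r,h): # plate local (r along x, h up)
    x,z,t=q;return [x+r*np.cos(t)+h*np.sin(t),-.0035,z-r*np.sin(t)+h*np.cos(t)]
obs=[(-.05,.006,196.5),(-.028,.02,244),(.028,.02,324)]
s=least_squares(lambda q:[proj(pt(q,r,h))[1]-v for r,h,v in obs],[.537,.078,.2])
print(s.x,np.degrees(s.x[2]),s.cost,"hub top",pt(s.x,0,.02))
print("post top expected px",proj([.534,-.003,.072]),proj([.534,-.003,.082]))
E
python3 tilt.py
```

```text
[0.5476 0.0355 0.2502] 14.336284823968521 5.412216898540318e-26 hub top [np.float64(0.5525846628929982), -0.0035, np.float64(0.0548443869411684)]
post top expected px (np.float64(323.4983840320757), np.float64(264.8828480623266)) (np.float64(323.54810283848997), np.float64(271.16279643143935))
```

```bash
cat >> tilt.py <<'E'
print(W["pose"][:3,3])
for z in(.07,.075,.08,.085):
    s=least_squares(lambda q:[proj(pt([q[0],z,q[1]],r,h))[1]-v for r,h,v in obs],[.537,.2]);print(z,s.x[0],np.degrees(s.x[1]),s.fun, pt([s.x[0],z,s.x[1]],0,.02))
E
python3 tilt.py
```

```text
[0.5476 0.0355 0.2502] 14.336284823968521 5.412216898540318e-26 hub top [np.float64(0.5525846628929982), -0.0035, np.float64(0.0548443869411684)]
post top expected px (np.float64(323.4983840320757), np.float64(264.8828480623266)) (np.float64(323.54810283848997), np.float64(271.16279643143935))
[ 0.4693 -0.0035  0.2689]
0.07 0.5325304439850691 28.702386100759824 [-5.7139  5.996   0.103 ] [np.float64(0.5421356445061618), -0.0035, np.float64(0.08754252327772723)]
0.075 0.5303897949788579 30.575827572317134 [-6.5152  7.0139 -0.0461] [np.float64(0.5405633596456244), -0.0035, np.float64(0.09221913418180833)]
0.08 0.5282603706000453 32.4075830447195 [-7.3242  8.0788 -0.2296] [np.float64(0.5389791413265435), -0.0035, np.float64(0.09688514003829299)]
0.085 0.526141271105103 34.202316059402264 [-8.1446  9.1962 -0.4487] [np.float64(0.5373836073122433), -0.0035, np.float64(0.10154115705159779)]
```

```bash
python3 -m creep '[[[-1,0,0,-1.2,0,0,0],[-1,0,0,-2.4,0,0,0],[-1,0,0,-3.6,0,0,0],[-1,0,0,-4.8,0,0,0],[-1,0,0,-6,0,0,0]]]'
python3 -m creep '[[[-1,-0.5,3,0,0,0,0],[-1,-1,6.5,0,0,0,0],[-1,-1.5,10,0,0,0,0],[-1,-2,13,0,0,0,0],[-1,-2.3,15.3,0,0,0,0]]]'
python3 -m creep '[[[-1,0,0,2.5,0,0,0],[-1,0,0,5,0,0,0],[-1,0,0,7.5,0,0,0],[-1,0,0,9.5,0,0,0],[-1,0,0,10.7,0,0,0]]]'
python3 -m creep '[[[-1,0,0,0.6,0,0,0],[-1,0,0,1.2,0,0,0],[-1,0,0,1.8,0,0,0],[-1,0,0,2.4,0,0,0],[-1,0,0,2.8,0,0,0]]]'
```

```text
clock: 7.38
tcp_pos: [0.5351, -0.0037, 0.1505]
tcp_rot: [[-1.0, -0.001, -0.001], [-0.001, 1.0, 0.0], [0.001, 0.0, -1.0]]
contact_force: [-0.4, -0.3, -2.1]
opening: 0.578
finger_force: 33.5
clock: 7.8
tcp_pos: [0.5584, 0.1515, 0.1504]
tcp_rot: [[-1.0, -0.002, 0.0], [-0.002, 1.0, 0.0], [-0.0, 0.0, -1.0]]
contact_force: [-0.1, 1.3, -1.7]
opening: 0.576
finger_force: 33.5
clock: 8.22
tcp_pos: [0.5568, 0.1492, 0.0405]
tcp_rot: [[-1.0, -0.001, -0.004], [-0.001, 1.0, -0.0], [0.004, -0.0, -1.0]]
contact_force: [0.1, -0.3, -2.2]
opening: 0.575
finger_force: 33.5
clock: 8.63
tcp_pos: [0.5592, 0.1494, 0.0162]
tcp_rot: [[-1.0, -0.001, 0.001], [-0.001, 1.0, 0.0], [-0.001, 0.0, -1.0]]
contact_force: [-4.4, 0.9, 5.1]
opening: 0.575
finger_force: 30.0
```

```bash
python3 -m creep '[[[-1,0,0,0.2,0,0,0],[-1,0,0,0.4,0,0,0],[-1,0,0,0.4,0,0,0],[0.6,0,0,0.2,0,0,0],[1,0,0,0.2,0,0,0]]]'
python3 -m creep '[[[1,0,0,0,0,0,0],[1,0,0,0,0,0,0],[1,0,0,-3,0,0,0],[1,0,0,-6,0,0,0],[1,0,0,-10,0,0,0]]]'
python3 -m creep '[[[1,0,0,0,0,0,0],[1,0,0,0,0,0,0],[1,0,0,0,0,0,0],[1,0,0,0,0,0,0],[1,0,0,0,0,0,0]]]'
python3 look.py w4
```

```text
clock: 9.05
tcp_pos: [0.5594, 0.1492, 0.0131]
tcp_rot: [[-1.0, -0.0, 0.002], [-0.0, 1.0, 0.0], [-0.002, 0.0, -1.0]]
contact_force: [0.6, -0.1, 0.4]
opening: 0.681
finger_force: 0.0
clock: 9.47
tcp_pos: [0.5565, 0.149, 0.111]
tcp_rot: [[-1.0, -0.0, -0.005], [-0.0, 1.0, -0.0], [0.005, -0.0, -1.0]]
contact_force: [0.3, 0.7, -0.8]
opening: 0.992
finger_force: 0.0
clock: 9.88
tcp_pos: [0.5573, 0.1492, 0.1105]
tcp_rot: [[-1.0, -0.001, -0.003], [-0.001, 1.0, -0.0], [0.003, -0.0, -1.0]]
contact_force: [1.0, -0.1, -0.9]
opening: 1.002
finger_force: 0.0
[0.5573 0.1492 0.1105] [-1.     -0.0005  0.0034] [ 0.0651  0.1829  1.8147 -0.      1.1474 -1.5062] 9.8833
```

View pics/w4.png

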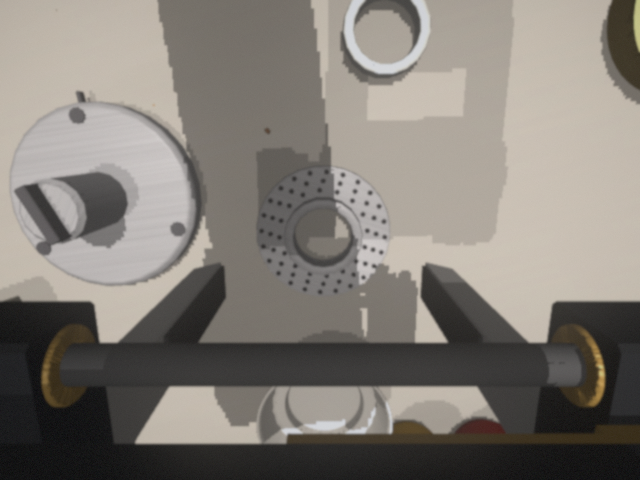

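The plate lies flat again, its disc spanning u 258–390 and v 165–294. The base spans u 10–198 and v 101–286, and the dark front mark is at (80,97).

Run:
```python
from h import *
W=camera_params("wrist");W["pose"]=np.load("pics/w4.npy")
print("plate",cast(W,324,229.5,.006),cast(W,258,229.5,.006)[1],cast(W,390,229.5,.006)[1],cast(W,324,165,.006)[0],cast(W,324,294,.006)[0])
print("base",cast(W,104,193.5,.02),cast(W,10,193.5,.02)[1],cast(W,198,193.5,.02)[1],cast(W,104,101,.02)[0],cast(W,104,286,.02)[0])
a,b=cast(W,22,186,.082),cast(W,62,243,.082);print("tang",a,b,(a+b)/2,np.linalg.norm(a-b),np.degrees(np.arctan2(*(b-a)[1::-1])))
W["pose"]=np.load("pics/w2.npy");a,b=cast(W,303,108,.082),cast(W,327,163,.082);print("tang w2",(a+b)/2,np.linalg.norm(a-b),np.degrees(np.arctan2(*(b-a)[1::-1])))
im=cv2.imread("pics/w2.png")[90:185,270:365];cv2.imwrite("pics/z.png",cv2.resize(im,None,fx=6,fy=6,interpolation=2))
```

```text
plate [0.5545 0.1502 0.006 ] 0.10156450821189465 0.1988368022917307 0.5076210081544289 0.605175088793698
base [ 0.5262 -0.0008  0.02  ] -0.06531987363347919 0.06368528874428965 0.4656878582916243 0.5934291194461747
tang [ 0.5141 -0.009   0.082 ] [0.5451 0.0074 0.082 ] [ 0.5296 -0.0008  0.082 ] 0.03506569825206089 27.924429705352118
tang w2 [ 0.53   -0.0044  0.082 ] 0.03428248834929379 24.097113340234646
```

```bash
python3 -m creep '[[[1,0.1,0.1,3,0,0,0],[1,0.1,0.1,6,0,0,0],[1,0.1,0.1,8.5,0,0,0],[1,0.1,0.1,9.6,0,0,0],[1,0.1,0.1,10.1,0,0,0]]]'
python3 -m creep '[[[1,0,0,0,0,0,0],[-1,0,0,0,0,0,0],[-1,0,0,0,0,0,0],[-1,0,0,0,0,0,0],[-1,0,0,0,0,0,0]]]'
python3 -m creep '[[[-1,0,0,0,0,0,0],[-1,0,0,0,0,0,0],[-1,0,0,0,0,0,0],[-1,0,0,0,0,0,0],[-1,0,0,0,0,0,0]]]'
python3 -m creep '[[[-1,0,0,-1,0,0,0],[-1,0,0,-3,0,0,0],[-1,0,0,-6,0,0,0],[-1,0,0,-9,0,0,0],[-1,0,0,-12,0,0,0]]]'
python3 -m creep '[[[-1,0.6,-3,0,0,0,0],[-1,1.2,-6.5,0,0,0,0],[-1,2,-10,0,0,0,0],[-1,2.7,-13,0,0,0,0],[-1,2.7,-15.2,0,0,0,0]]]'
python3 -m creep '[[[-1,0,0,0,0,0,0],[-1,0,0,0,0,0,0],[-1,0,0,0,0,0,0],[-1,0,0,0,0,0,0],[-1,0,0,0,0,0,0]]]'
python3 look.py w5; python3 -c "
import cv2;a=cv2.imread('pics/w5.png')[60:420,160:480]
from workcell import *
b=grab_frame('scene')[140:330,270:440]
import numpy as np
cv2.imwrite('pics/c5.png',np.hstack([cv2.resize(a,(400,450)),cv2.resize(b,(400,447))[:447].repeat(1,0)[:450] if 0 else cv2.resize(b,(400,450))]))"
```

```text
clock: 10.35
tcp_pos: [0.5553, 0.1501, 0.0085]
tcp_rot: [[-1.0, -0.0, -0.005], [-0.0, 1.0, -0.0], [0.005, -0.0, -1.0]]
contact_force: [0.3, -0.0, -0.4]
opening: 1.001
finger_force: 0.0
clock: 10.77
tcp_pos: [0.5585, 0.1504, 0.0127]
tcp_rot: [[-1.0, -0.001, 0.002], [-0.001, 1.0, 0.0], [-0.002, 0.0, -1.0]]
contact_force: [-0.9, -0.3, 0.4]
opening: 0.752
finger_force: 0.0
clock: 11.18
tcp_pos: [0.5578, 0.1502, 0.0119]
tcp_rot: [[-1.0, -0.001, 0.0], [-0.001, 1.0, -0.0], [-0.0, -0.0, -1.0]]
contact_force: [-1.1, -1.0, 3.3]
opening: 0.575
finger_force: 30.0
clock: 11.6
tcp_pos: [0.5566, 0.1504, 0.1324]
tcp_rot: [[-1.0, -0.0, -0.002], [-0.0, 1.0, 0.0], [0.002, 0.0, -1.0]]
contact_force: [0.8, -0.1, -1.6]
opening: 0.576
finger_force: 30.0
clock: 12.02
tcp_pos: [0.5289, -0.0035, 0.1313]
tcp_rot: [[-1.0, 0.001, -0.001], [0.001, 1.0, 0.0], [0.001, 0.0, -1.0]]
contact_force: [0.3, 0.5, -2.2]
opening: 0.575
finger_force: 30.0
clock: 12.43
tcp_pos: [0.5305, -0.0007, 0.1314]
tcp_rot: [[-1.0, -0.002, -0.0], [-0.002, 1.0, 0.0], [0.0, 0.0, -1.0]]
contact_force: [1.2, -0.5, -1.9]
opening: 0.575
finger_force: 30.0
[ 0.5305 -0.0007  0.1314] [-1.     -0.0021  0.0003] [-0.2152  0.0473  1.9214  0.0002  1.1732 -1.7882] 12.4333
```

View pics/c5.png

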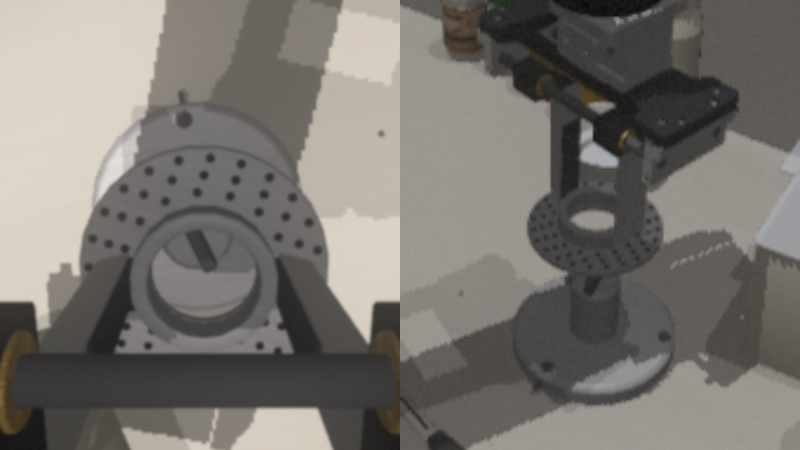

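The held plate is level. Through its bore the tang is centred near px (320,260), and the hub ring is centred near px (324,280).

Run:
```python
from h import *
W=camera_params("wrist");W["pose"]=np.load("pics/w5.npy")
print(W["pose"][:3,3])
print("tang",cast(W,320,260,.082))
a,b=cast(W,160+190*.8,60+232*.8,.082),cast(W,160+212*.8,60+270*.8,.082);print((a+b)/2,np.linalg.norm(a-b),np.degrees(np.arctan2(*(b-a)[1::-1])))
print("hub v edges",cast(W,323,60+207*.8,.1395),cast(W,323,60+345*.8,.1395),"u",cast(W,160+132*.8,280,.1395)[1],cast(W,160+277*.8,280,.1395)[1])
print("disc u",cast(W,160+81*.8,280,.1255)[1],cast(W,160+328*.8,280,.1255)[1], "disc near",cast(W,323,60+147*.8,.1255)[0])
```

```text
[ 0.4637 -0.0007  0.3106]
tang [ 0.5345 -0.0022  0.082 ]
[ 0.5351 -0.0016  0.082 ] 0.021960805710264146 29.04833077973331
hub v edges [ 0.5008 -0.0005  0.1395] [ 0.5543 -0.0004  0.1395] u -0.026712782753516247 0.026430164167314488
disc u -0.04905864003897476 0.04887369425422943 disc near 0.48089635679492315
```

```bash
python3 -m creep '[[[-1,0,-0.1,1,0,0,0],[-1,0,-0.1,2,0,0,0],[-1,0,-0.1,3,0,0,0],[-1,0,-0.1,3.4,0,0,0],[-1,0,-0.1,3.4,0,0,0]]]'
python3 -m creep '[[[-1,0,0,0.3,0,0,0],[-1,0,0,0.6,0,0,0],[-1,0,0,0.8,0,0,0],[-1,0,0,0.8,0,0,0],[-1,0,0,0.8,0,0,0]]]'
python3 -m creep '[[[-1,0,0,0.2,0,0,0],[-1,0,0,0.4,0,0,0],[-1,0,0,0.6,0,0,0],[-1,0,0,0.7,0,0,0],[-1,0,0,0.7,0,0,0]]]'
```

```text
clock: 12.95
tcp_pos: [0.5291, -0.0025, 0.0952]
tcp_rot: [[-1.0, -0.0, -0.004], [-0.0, 1.0, 0.001], [0.004, 0.001, -1.0]]
contact_force: [-0.2, 0.1, -2.6]
opening: 0.575
finger_force: 30.0
clock: 13.37
tcp_pos: [0.5307, -0.0028, 0.0896]
tcp_rot: [[-1.0, -0.0, 0.0], [-0.0, 1.0, -0.0], [-0.0, -0.0, -1.0]]
contact_force: [0.3, -0.7, -1.9]
opening: 0.576
finger_force: 30.0
clock: 13.78
tcp_pos: [0.5303, -0.0027, 0.0821]
tcp_rot: [[-1.0, -0.001, -0.001], [-0.001, 1.0, 0.0], [0.001, 0.0, -1.0]]
contact_force: [-0.3, -0.3, -2.2]
opening: 0.576
finger_force: 30.0
```

```bash
python3 -m creep '[[[-1,0,0,0.3,0,0,0],[-1,0,0,0.6,0,0,0],[-1,0,0,0.9,0,0,0],[-1,0,0,1.2,0,0,0],[-1,0,0,1.4,0,0,0]]]'
python3 -m creep '[[[-1,0,0,0.7,0,0,0],[-1,0,0,1.4,0,0,0],[-1,0,0,2.1,0,0,0],[-1,0,0,2.8,0,0,0],[-1,0,0,3.3,0,0,0]]]'
```

```text
clock: 14.2
tcp_pos: [0.5303, -0.0027, 0.0679]
tcp_rot: [[-1.0, -0.001, -0.001], [-0.001, 1.0, 0.0], [0.001, 0.0, -1.0]]
contact_force: [-0.9, -0.3, -2.5]
opening: 0.575
finger_force: 30.0
clock: 14.62
tcp_pos: [0.53, -0.0026, 0.0341]
tcp_rot: [[-1.0, -0.001, -0.001], [-0.001, 1.0, 0.0], [0.001, 0.0, -1.0]]
contact_force: [0.3, 0.4, -2.5]
opening: 0.577
finger_force: 30.0
```

```bash
python3 -m creep '[[[-1,0,0,0.15,0,0,0],[-1,0,0,0.25,0,0,0],[0,0,0,0.25,0,0,0],[1,0,0,0.2,0,0,0],[1,0,0,0.2,0,0,0]]]'
python3 -m creep '[[[1,0,0,0,0,0,0],[1,0,0,-2,0,0,0],[1,0,0,-5,0,0,0],[1,0,0,-8.5,0,0,0],[1,0,0,-11,0,0,0]]]'
python3 -m creep '[[[1,1.8,3.2,0,0,0,0],[1,3.6,6.4,0,0,0,0],[1,5.4,9.6,0,0,0,0],[1,7.2,12.8,0,0,0,0],[1,8.7,15.5,0,0,0,0]]]'
python3 -m creep '[[[1,1,1.7,0,0,0,0],[1,2,3.4,0,0,0,0],[1,2,3.4,0,0,0,0],[1,2,3.4,0,0,0,0],[1,2,3.4,0,0,0,0]]]'
python3 look.py w6
python3 - <<'E'
from h import *
W=camera_params("wrist");W["pose"]=np.load("pics/w6.npy");im=cv2.imread("pics/w6.png")
g=cv2.cvtColor(im,cv2.COLOR_BGR2GRAY)
S=camera_params("scene");cv2.imwrite("pics/c6.png",np.hstack([cv2.resize(im,(480,360)),cv2.resize(grab_frame("scene")[200:350,290:425],(320,360))]))
E
```

```text
clock: 15.03
tcp_pos: [0.5315, -0.0029, 0.0344]
tcp_rot: [[-1.0, -0.001, 0.002], [-0.001, 1.0, -0.0], [-0.002, -0.0, -1.0]]
contact_force: [-0.0, 0.0, -0.4]
opening: 0.681
finger_force: 0.0
clock: 15.45
tcp_pos: [0.5316, -0.0029, 0.1466]
tcp_rot: [[-1.0, -0.001, 0.003], [-0.001, 1.0, -0.001], [-0.003, -0.001, -1.0]]
contact_force: [-0.6, -1.0, 0.2]
opening: 0.998
finger_force: 0.0
clock: 15.87
tcp_pos: [0.4425, 0.1538, 0.144]
tcp_rot: [[-1.0, -0.001, 0.001], [-0.001, 1.0, 0.0], [-0.001, 0.0, -1.0]]
contact_force: [0.3, -0.9, -0.8]
opening: 1.002
finger_force: 0.0
clock: 16.28
tcp_pos: [0.4241, 0.1858, 0.1438]
tcp_rot: [[-1.0, -0.0, 0.001], [-0.0, 1.0, -0.0], [-0.001, -0.0, -1.0]]
contact_force: [-0.4, -0.9, -0.2]
opening: 0.999
finger_force: 0.0
[0.4241 0.1858 0.1438] [-1.     -0.0004 -0.0009] [ 0.1674 -0.1401  2.0768 -0.0004  1.204  -1.4037] 16.2833
```

View pics/c6.png

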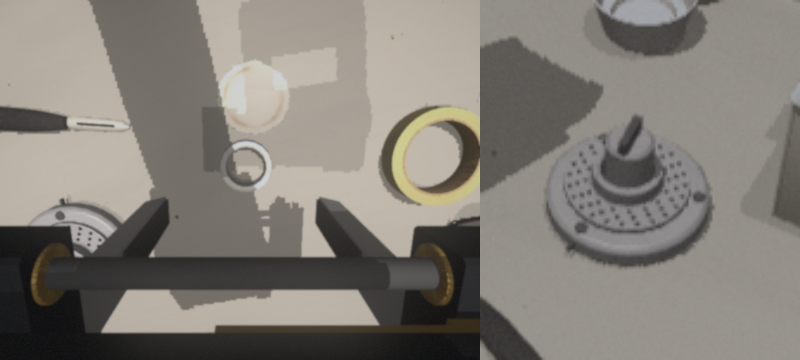

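The right crop shows the plate flat on the base. The spacer in the left crop spans u 220–272 and v 139–190, which puts its centre at full px (328,219).

```bash
python3 - <<'E'
from h import *
W=camera_params("wrist");W["pose"]=np.load("pics/w6.npy")
k=4/3
print(cast(W,220*k,219.3,.018)[1],cast(W,272*k,219.3,.018)[1],cast(W,328,139*k,.018)[0],cast(W,328,190*k,.018)[0])
E
python3 -m creep '[[[1,0,0,3,0,0,0],[1,0,0,6,0,0,0],[1,0,0,6,0,0,0],[1,0,0,6,0,0,0],[1,0,0,6,0,0,0]]]'
python3 look.py w7
python3 - <<'E'
from h import *
W=camera_params("wrist");W["pose"]=np.load("pics/w7.npy");im=cv2.imread("pics/w7.png")
c=cast(W,328,200,.018)
g=cv2.medianBlur(cv2.cvtColor(im,cv2.COLOR_BGR2GRAY),5)[60:300,200:450]
C=cv2.HoughCircles(g,cv2.HOUGH_GRADIENT,1,30,param1=80,param2=25,minRadius=35,maxRadius=90)
print(C)
if C is not None:
  for u,v,r in C[0][:4]:print(cast(W,u+200,v+60,.018),r*(W["pose"][2,3]-.018)/W["fx"])
E
```

```text
0.16275845267337138 0.21735308664633446 0.39172054993300454 0.44633434811418504
clock: 16.8
tcp_pos: [0.4246, 0.1859, 0.0847]
tcp_rot: [[-1.0, 0.0, 0.001], [0.0, 1.0, 0.0], [-0.001, 0.0, -1.0]]
contact_force: [1.0, 0.3, 0.0]
opening: 1.0
finger_force: 0.0
[0.4246 0.1859 0.0847] [-1.      0.0004 -0.0014] [ 0.1673 -0.0479  2.1129 -0.0001  1.0752 -1.4031] 16.8
[[[128.5 178.5  41.6]
  [141.5  67.5  58. ]]]
[0.4197 0.1898 0.018 ] 0.025898677544249012
[0.3508 0.1974 0.018 ] 0.036108734439038434
```

```bash
python3 -m creep '[[[1,0.2,0.2,2.5,0,0,0],[1,0.45,0.35,5,0,0,0],[1,0.45,0.35,6.8,0,0,0],[1,0.45,0.35,7.6,0,0,0],[1,0.45,0.35,7.8,0,0,0]]]'
python3 -m creep '[[[0.4,0,0,0,0,0,0],[-1,0,0,0,0,0,0],[-1,0,0,0,0,0,0],[-1,0,0,0,0,0,0],[-1,0,0,0,0,0,0]]]'
python3 -m creep '[[[-1,0,0,0,0,0,0],[-1,0,0,0,0,0,0],[-1,0,0,-0.2,0,0,0],[-1,0,0,-2,0,0,0],[-1,0,0,-4,0,0,0]]]'
python3 -m creep '[[[-1,0,0,-2.5,0,0,0],[-1,0,0,-5.5,0,0,0],[-1,0,0,-8,0,0,0],[-1,0,0,-8,0,0,0],[-1,0,0,-8,0,0,0]]]'
python3 look.py w8
python3 - <<'E'
from h import *
W=camera_params("wrist");W["pose"]=np.load("pics/w8.npy");im=cv2.imread("pics/w8.png")
z=sense()["tcp_pos"][2]+.012
g=cv2.medianBlur(cv2.cvtColor(im,cv2.COLOR_BGR2GRAY),5)[160:400,200:450]
C=cv2.HoughCircles(g,cv2.HOUGH_GRADIENT,1,30,param1=80,param2=20,minRadius=35,maxRadius=90)
if C is not None:
  for u,v,r in C[0][:4]:print(u+200,v+160,r,cast(W,u+200,v+160,z),r*(W["pose"][2,3]-z)/W["fx"])
E
```

```text
clock: 17.27
tcp_pos: [0.4191, 0.1896, 0.0054]
tcp_rot: [[-1.0, -0.0, -0.0], [-0.0, 1.0, -0.0], [0.0, -0.0, -1.0]]
contact_force: [0.4, -0.2, 0.3]
opening: 1.0
finger_force: 0.0
clock: 17.68
tcp_pos: [0.4197, 0.1898, 0.0062]
tcp_rot: [[-1.0, -0.0, 0.002], [-0.0, 1.0, 0.0], [-0.002, 0.0, -1.0]]
contact_force: [-0.4, 0.3, -0.0]
opening: 0.682
finger_force: 0.0
clock: 18.1
tcp_pos: [0.4172, 0.1893, 0.0445]
tcp_rot: [[-1.0, -0.0, -0.004], [-0.0, 1.0, -0.001], [0.004, -0.001, -1.0]]
contact_force: [0.8, -0.3, -1.2]
opening: 0.581
finger_force: 29.9
clock: 18.52
tcp_pos: [0.4198, 0.1899, 0.1265]
tcp_rot: [[-1.0, -0.001, 0.003], [-0.001, 1.0, 0.0], [-0.003, 0.0, -1.0]]
contact_force: [-1.5, -0.2, -0.1]
opening: 0.58
finger_force: 29.9
[0.4198 0.1899 0.1265] [-1.     -0.0006 -0.0028] [ 0.1779 -0.1231  2.0962 -0.      1.1656 -1.3936] 18.5167
322.5 274.5 46.8 [0.412  0.1899 0.1368] 0.0199947686766865
323.5 311.5 74.8 [0.43   0.1903 0.1368] 0.03195745261574665
```

```bash
python3 -m creep '[[[-1,-1.8,-3.2,0,0,0,0],[-1,-3.6,-6.4,0,0,0,0],[-1,-5.4,-9.6,0,0,0,0],[-1,-7.2,-12.8,0,0,0,0],[-1,-9,-16,0,0,0,0]]]'
python3 -m creep '[[[-1,-1,-1.6,0,0,0,0],[-1,-2,-3.2,0,0,0,0],[-1,-2,-3.2,1,0,0,0],[-1,-2,-3.2,2.5,0,0,0],[-1,-2,-3.2,3,0,0,0]]]'
python3 -m creep '[[[-1,0,0,0.3,0,0,0],[-1,0,0,0.6,0,0,0],[-1,0,0,0.9,0,0,0],[-1,0,0,1,0,0,0],[-1,0,0,1,0,0,0]]]'
python3 -m creep '[[[-1,0,0,0.2,0,0,0],[-1,0,0,0.4,0,0,0],[-1,0,0,0.6,0,0,0],[-1,0,0,0.8,0,0,0],[-1,0,0,0.8,0,0,0]]]'
```

```text
clock: 18.98
tcp_pos: [0.5079, 0.0284, 0.1228]
tcp_rot: [[-1.0, -0.0, -0.005], [-0.0, 1.0, 0.001], [0.005, 0.001, -1.0]]
contact_force: [0.1, -0.0, -0.3]
opening: 0.579
finger_force: 29.9
clock: 19.4
tcp_pos: [0.5259, -0.0014, 0.091]
tcp_rot: [[-1.0, -0.0, -0.007], [-0.0, 1.0, 0.002], [0.007, 0.002, -1.0]]
contact_force: [-1.1, 0.7, -2.2]
opening: 0.576
finger_force: 29.9
clock: 19.82
tcp_pos: [0.5291, -0.002, 0.0855]
tcp_rot: [[-1.0, -0.001, 0.0], [-0.001, 1.0, -0.0], [-0.0, -0.0, -1.0]]
contact_force: [0.7, 0.1, -0.7]
opening: 0.578
finger_force: 29.9
clock: 20.23
tcp_pos: [0.5288, -0.0022, 0.077]
tcp_rot: [[-1.0, -0.0, -0.001], [-0.0, 1.0, 0.0], [0.001, 0.0, -1.0]]
contact_force: [0.0, 0.6, -1.4]
opening: 0.579
finger_force: 29.9
```

```bash
python3 -m creep '[[[-1,0,0,0.3,0,0,0],[-1,0,0,0.6,0,0,0],[-1,0,0,0.9,0,0,0],[-1,0,0,1.0,0,0,0],[-1,0,0,1.0,0,0,0]]]'
python3 -m creep '[[[-1,0,0,0.4,0,0,0],[-1,0,0,0.8,0,0,0],[-1,0,0,1.2,0,0,0],[-1,0,0,1.6,0,0,0],[-1,0,0,1.8,0,0,0]]]'
```

```text
clock: 20.65
tcp_pos: [0.5287, -0.0022, 0.0669]
tcp_rot: [[-1.0, -0.0, -0.001], [-0.0, 1.0, 0.0], [0.001, 0.0, -1.0]]
contact_force: [-1.0, 0.0, -1.0]
opening: 0.578
finger_force: 29.9
clock: 21.07
tcp_pos: [0.5287, -0.0021, 0.0486]
tcp_rot: [[-1.0, -0.0, -0.001], [-0.0, 1.0, 0.0], [0.001, 0.0, -1.0]]
contact_force: [-0.7, -0.7, -0.8]
opening: 0.577
finger_force: 29.9
```

```bash
python3 -m creep '[[[-1,0,0,0.1,0,0,0],[-1,0,0,0.2,0,0,0],[0,0,0,0.2,0,0,0],[1,0,0,0.1,0,0,0],[1,0,0,0.1,0,0,0]]]'
python3 -m creep '[[[1,0,0,0,0,0,0],[1,0,0,-2,0,0,0],[1,0,0,-5,0,0,0],[1,0,0,-8.5,0,0,0],[1,0,0,-11,0,0,0]]]'
python3 -m creep '[[[1,1.6,-3.4,0,0,0,0],[1,3.2,-6.9,0,0,0,0],[1,4.8,-10.4,0,0,0,0],[1,6.4,-13.8,0,0,0,0],[1,7.8,-16.8,0,0,0,0]]]'
python3 -m creep '[[[1,0.7,-1.5,0,0,0,0],[1,1.3,-2.8,0,0,0,0],[1,1.3,-2.8,0,0,0,0],[1,1.3,-2.8,0,0,0,0],[1,1.3,-2.8,0,0,0,0]]]'
python3 look.py w9
python3 - <<'E'
from h import *
im=cv2.imread("pics/w9.png")
cv2.imwrite("pics/c9.png",np.hstack([cv2.resize(im,(480,360)),cv2.resize(grab_frame("scene")[200:350,290:425],(320,360))]))
E
```

```text
clock: 21.48
tcp_pos: [0.5296, -0.0022, 0.049]
tcp_rot: [[-1.0, -0.0, 0.001], [-0.0, 1.0, 0.0], [-0.001, 0.0, -1.0]]
contact_force: [-0.1, -1.0, -0.2]
opening: 0.685
finger_force: 0.0
clock: 21.9
tcp_pos: [0.53, -0.0023, 0.1615]
tcp_rot: [[-1.0, -0.001, 0.003], [-0.001, 1.0, -0.0], [-0.003, -0.0, -1.0]]
contact_force: [-0.3, -0.2, 0.5]
opening: 0.999
finger_force: 0.0
clock: 22.32
tcp_pos: [0.4504, -0.1719, 0.159]
tcp_rot: [[-1.0, -0.0, 0.001], [-0.0, 1.0, -0.001], [-0.001, -0.001, -1.0]]
contact_force: [0.2, -1.4, 0.8]
opening: 0.999
finger_force: 0.0
clock: 22.73
tcp_pos: [0.4385, -0.1977, 0.1586]
tcp_rot: [[-1.0, -0.001, 0.0], [-0.001, 1.0, 0.0], [-0.0, 0.0, -1.0]]
contact_force: [0.4, 0.5, -0.4]
opening: 1.004
finger_force: 0.0
[ 0.4385 -0.1977  0.1586] [-1.     -0.001  -0.0004] [-0.66   -0.1111  2.022   0.0004  1.2306 -2.2319] 22.7333
```

View pics/c9.png

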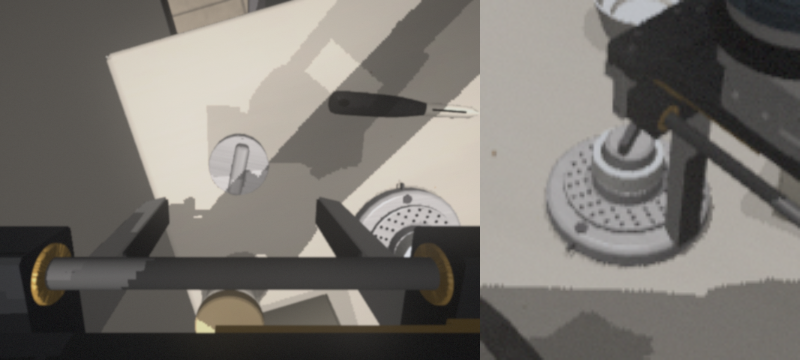

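The right crop shows the spacer seated on the hub. In the left crop the cap's wing runs from (233,194) to (241,143), so it lies nearly along world x.

Run:
```python
from h import *
W=camera_params("wrist");W["pose"]=np.load("pics/w9.npy");k=4/3
a,b=cast(W,241*k,143*k,.058),cast(W,233*k,194*k,.058);print("wing",(a+b)/2,np.linalg.norm(a-b),np.degrees(np.arctan2(*(b-a)[1::-1])))
print("body",cast(W,209*k,165*k,.03)[1],cast(W,267*k,165*k,.03)[1],cast(W,238*k,134*k,.03)[0],cast(W,238*k,196*k,.03)[0])
im=cv2.imread("pics/w9.png");g=cv2.cvtColor(im,cv2.COLOR_BGR2GRAY)
for v in range(196,256,12):print(v,g[v,292:340:2])
```

```text
wing [ 0.4322 -0.2025  0.058 ] 0.051021901518650874 -8.895185830807279
body -0.23255972000644096 -0.17109662066703762 0.4012456414314507 0.4682899131288152
196 [191 192 193 193 193 194 194 194 194 195 189 139 138 155 153 149 147 140
 127 122 179 199 199 198]
208 [191 191 191 191 192 190 191 191 191 176 133 154 171 179 182 186 190 186
 162 140 180 189 192 191]
220 [187 188 189 189 189 189 188 188 153 129 155 173 180 179 184 186 176 154
 145 182 186 185 186 188]
232 [185 186 184 184 186 185 184 149 130 157 173 179 181 179 149 117  98 100
 125 134 135 138 147 151]
244 [208 209 209 208 209 207 184 143 158 138 135 133 131 130 122 107 104 126
 135 136 135 135 134 134]
```

```bash
python3 -m creep '[[[-0.1,0.1,-0.1,2.5,0,0,2],[-0.1,0.3,-0.3,5,0,0,4],[-0.1,0.5,-0.4,7.5,0,0,6],[-0.1,0.5,-0.4,9,0,0,8],[-0.1,0.5,-0.4,9.6,0,0,9]]]'
python3 -m creep '[[[-0.1,0,0,0.7,0,0,0],[-0.1,0,0,1.4,0,0,0],[-0.1,0,0,2.1,0,0,0],[-0.1,0,0,2.6,0,0,0],[-0.1,0,0,2.6,0,0,0]]]'
python3 -m creep '[[[-1,0,0,0,0,0,0],[-1,0,0,0,0,0,0],[-1,0,0,0,0,0,0],[-1,0,0,0,0,0,0],[-1,0,0,0,0,0,0]]]'
python3 -m creep '[[[-1,0,0,0,0,0,0],[-1,0,0,0,0,0,0],[-1,0,0,0,0,0,0],[-1,0,0,0,0,0,0],[-1,0,0,0,0,0,0]]]'
```

```text
clock: 23.25
tcp_pos: [0.4319, -0.2003, 0.0598]
tcp_rot: [[-0.988, 0.156, -0.004], [0.156, 0.988, 0.003], [0.004, 0.002, -1.0]]
contact_force: [0.5, -0.6, 0.1]
opening: 0.684
finger_force: 0.0
clock: 23.67
tcp_pos: [0.4329, -0.202, 0.0358]
tcp_rot: [[-0.988, 0.156, -0.001], [0.156, 0.988, 0.001], [0.001, 0.001, -1.0]]
contact_force: [0.0, 0.2, -0.2]
opening: 0.453
finger_force: 0.0
clock: 24.08
tcp_pos: [0.4334, -0.2024, 0.0368]
tcp_rot: [[-0.988, 0.156, 0.001], [0.156, 0.988, -0.0], [-0.001, 0.0, -1.0]]
contact_force: [0.3, 1.1, 1.6]
opening: 0.146
finger_force: 30.0
clock: 24.5
tcp_pos: [0.4334, -0.2024, 0.0368]
tcp_rot: [[-0.988, 0.156, 0.0], [0.156, 0.988, -0.0], [-0.0, -0.0, -1.0]]
contact_force: [-0.9, 1.9, 4.8]
opening: 0.143
finger_force: 30.0
```

```bash
python3 -m creep '[[[-1,0,0,-1,0,0,0],[-1,0,0,-4,0,0,0],[-1,0,0,-7,0,0,0],[-1,0,0,-10,0,0,0],[-1,0,0,-12.5,0,0,0]]]'
python3 -m creep '[[[-1,-1.1,3.5,0,0,0,-4],[-1,-2.2,7.1,0,0,0,-8],[-1,-3.2,10.6,0,0,0,-12],[-1,-4.3,14.2,0,0,0,-16],[-1,-5.3,17.7,0,0,0,-20]]]'
python3 -m creep '[[[-1,-1,1.3,0,0,0,-5],[-1,-2.2,3,0,0,0,-10],[-1,-2.2,3,0,0,0,-16],[-1,-2.2,3,0,0,0,-16],[-1,-2.2,3,0,0,0,-16]]]'
python3 -m creep '[[[-1,0,0,0,0,0,0],[-1,0,0,0,0,0,0],[-1,0,0,0,0,0,0],[-1,0,0,0,0,0,0],[-1,0,0,0,0,0,0]]]'
python3 look.py w10
```

```text
clock: 24.92
tcp_pos: [0.4331, -0.2024, 0.1635]
tcp_rot: [[-0.988, 0.156, 0.001], [0.156, 0.988, -0.001], [-0.001, -0.001, -1.0]]
contact_force: [0.4, -0.4, -1.1]
opening: 0.147
finger_force: 30.0
clock: 25.33
tcp_pos: [0.5133, -0.0341, 0.1615]
tcp_rot: [[-0.981, -0.194, -0.0], [-0.194, 0.981, -0.0], [0.0, -0.0, -1.0]]
contact_force: [0.7, 0.3, -2.6]
opening: 0.149
finger_force: 30.0
clock: 25.75
tcp_pos: [0.5286, -0.002, 0.1612]
tcp_rot: [[-0.892, -0.452, -0.001], [-0.452, 0.892, -0.0], [0.001, 0.0, -1.0]]
contact_force: [0.6, -0.4, -1.2]
opening: 0.146
finger_force: 30.0
clock: 26.17
tcp_pos: [0.529, -0.0024, 0.1615]
tcp_rot: [[-0.891, -0.454, 0.0], [-0.454, 0.891, -0.0], [-0.0, -0.0, -1.0]]
contact_force: [0.7, -0.5, -1.9]
opening: 0.147
finger_force: 30.0
[ 0.529  -0.0024  0.1615] [-0.8912 -0.4536 -0.    ] [-0.219   0.006   1.9042 -0.      1.2314 -2.2606] 26.1667
```

```bash
python3 -m creep '[[[-1,0,0,1.5,0,0,0],[-1,0,0,3,0,0,0],[-1,0,0,4.2,0,0,0],[-1,0,0,4.9,0,0,0],[-1,0,0,5.1,0,0,0]]]'
python3 -m creep '[[[-1,0,0,0.05,0,0,0],[-1,0,0,0.1,0,0,0],[-1,0,0,0.15,0,0,0],[-1,0,0,0.2,0,0,0],[-1,0,0,0.2,0,0,0]]]'
python3 -m creep '[[[-1,0,0,0.05,0,0,0],[-1,0,0,0.1,0,0,0],[-1,0,0,0.15,0,0,0],[-1,0,0,0.2,0,0,0],[-1,0,0,0.2,0,0,0]]]'
```

```text
clock: 26.63
tcp_pos: [0.528, -0.0019, 0.1088]
tcp_rot: [[-0.891, -0.454, -0.003], [-0.454, 0.891, 0.001], [0.002, 0.002, -1.0]]
contact_force: [-0.7, 0.5, -2.1]
opening: 0.148
finger_force: 30.0
clock: 27.05
tcp_pos: [0.5293, -0.0021, 0.1089]
tcp_rot: [[-0.891, -0.454, 0.001], [-0.454, 0.891, -0.0], [-0.001, -0.001, -1.0]]
contact_force: [-0.1, 0.5, -2.1]
opening: 0.147
finger_force: 30.0
clock: 27.47
tcp_pos: [0.5291, -0.0022, 0.1066]
tcp_rot: [[-0.891, -0.455, 0.0], [-0.455, 0.891, -0.0], [-0.0, -0.0, -1.0]]
contact_force: [0.3, 0.2, -1.8]
opening: 0.147
finger_force: 30.0
```

Past the post's rim with no contact; on down in small steps.

```bash
python3 -m creep '[[[-1,0,0,0.05,0,0,0],[-1,0,0,0.1,0,0,0],[-1,0,0,0.15,0,0,0],[-1,0,0,0.2,0,0,0],[-1,0,0,0.2,0,0,0]]]'
python3 -m creep '[[[-1,0,0,0.03,0,0,0],[-1,0,0,0.06,0,0,0],[-1,0,0,0.1,0,0,0],[-1,0,0,0.13,0,0,0],[-1,0,0,0.13,0,0,0]]]'
```

```text
clock: 27.88
tcp_pos: [0.5295, -0.0028, 0.1048]
tcp_rot: [[-0.891, -0.455, 0.001], [-0.455, 0.891, -0.002], [-0.0, -0.002, -1.0]]
contact_force: [-0.2, -4.2, 1.2]
opening: 0.146
finger_force: 30.0
clock: 28.3
tcp_pos: [0.5294, -0.0029, 0.1033]
tcp_rot: [[-0.891, -0.455, 0.001], [-0.455, 0.891, -0.002], [-0.0, -0.002, -1.0]]
contact_force: [0.6, -5.0, 1.5]
opening: 0.139
finger_force: 30.0
```

```bash
python3 -m creep '[[[-1,0.02,-0.05,0,0,0,0],[-1,0.05,-0.1,0,0,0,0],[-1,0.06,-0.13,0,0,0,0],[-1,0.06,-0.13,0,0,0,0],[-1,0.06,-0.13,0,0,0,0]]]'
```

```text
clock: 28.72
tcp_pos: [0.5292, -0.0033, 0.103]
tcp_rot: [[-0.891, -0.454, 0.0], [-0.454, 0.891, 0.0], [-0.0, 0.0, -1.0]]
contact_force: [2.2, -3.0, -0.7]
opening: 0.145
finger_force: 30.0
```

```bash
python3 -m creep '[[[-1,-0.01,-0.05,0,0,0,0],[-1,-0.02,-0.1,0,0,0,0],[-1,-0.02,-0.1,0,0,0,0],[-1,-0.02,-0.1,0,0,0,0],[-1,-0.02,-0.1,0,0,0,0]]]'
python3 -m creep '[[[-1,0,0,0.05,0,0,0],[-1,0,0,0.1,0,0,0],[-1,0,0,0.15,0,0,0],[-1,0,0,0.15,0,0,0],[-1,0,0,0.15,0,0,0]]]'
```

```text
clock: 29.13
tcp_pos: [0.5291, -0.0038, 0.1027]
tcp_rot: [[-0.891, -0.455, -0.001], [-0.455, 0.891, 0.001], [0.001, 0.001, -1.0]]
contact_force: [-0.3, -0.2, -1.8]
opening: 0.145
finger_force: 30.0
clock: 29.55
tcp_pos: [0.5296, -0.0043, 0.1016]
tcp_rot: [[-0.891, -0.454, -0.0], [-0.454, 0.891, 0.0], [0.0, 0.0, -1.0]]
contact_force: [0.2, -0.0, -2.7]
opening: 0.147
finger_force: 30.0
```

```bash
python3 -m creep '[[[-1,0,0,0.05,0,0,0],[-1,0,0,0.1,0,0,0],[-1,0,0,0.15,0,0,0],[-1,0,0,0.2,0,0,0],[-1,0,0,0.2,0,0,0]]]'
```

```text
clock: 29.97
tcp_pos: [0.5296, -0.0043, 0.0995]
tcp_rot: [[-0.891, -0.454, -0.0], [-0.454, 0.891, 0.0], [0.0, 0.0, -1.0]]
contact_force: [0.6, -0.3, -1.8]
opening: 0.146
finger_force: 30.0
```

```bash
python3 -m creep '[[[-1,0,0,0.1,0,0,0],[-1,0,0,0.2,0,0,0],[-1,0,0,0.3,0,0,0],[-1,0,0,0.3,0,0,0],[-1,0,0,0.3,0,0,0]]]'
python3 -m creep '[[[-1,0,0,0.04,0,0,0],[-1,0,0,0.08,0,0,0],[-1,0,0,0.12,0,0,0],[-1,0,0,0.15,0,0,0],[-1,0,0,0.15,0,0,0]]]'
```

```text
clock: 30.38
tcp_pos: [0.5296, -0.0043, 0.0965]
tcp_rot: [[-0.891, -0.454, -0.0], [-0.454, 0.891, 0.0], [0.0, 0.0, -1.0]]
contact_force: [0.4, -0.7, -1.2]
opening: 0.149
finger_force: 30.0
clock: 30.8
tcp_pos: [0.5297, -0.0043, 0.0951]
tcp_rot: [[-0.891, -0.455, -0.0], [-0.455, 0.891, -0.0], [0.0, 0.0, -1.0]]
contact_force: [-0.3, 0.6, -1.8]
opening: 0.144
finger_force: 30.0
```

```bash
python3 -m creep '[[[-1,0,0,0.03,0,0,0],[-1,0,0,0.06,0,0,0],[-1,0,0,0.09,0,0,0],[-1,0,0,0.1,0,0,0],[-1,0,0,0.1,0,0,0]]]'
python3 -m creep '[[[-1,0,0,0.03,0,0,0],[-1,0,0,0.06,0,0,0],[-1,0,0,0.08,0,0,0],[-1,0,0,0.08,0,0,0],[-1,0,0,0.08,0,0,0]]]'
```

```text
clock: 31.22
tcp_pos: [0.5298, -0.0043, 0.0948]
tcp_rot: [[-0.891, -0.455, -0.0], [-0.455, 0.891, -0.0], [0.0, -0.0, -1.0]]
contact_force: [-3.4, 0.8, 5.0]
opening: 0.147
finger_force: 30.0
clock: 31.63
tcp_pos: [0.5299, -0.0043, 0.0948]
tcp_rot: [[-0.891, -0.455, -0.0], [-0.455, 0.891, -0.0], [0.0, 0.0, -1.0]]
contact_force: [-6.0, 0.1, 10.0]
opening: 0.142
finger_force: 30.0
```

```bash
python3 -m creep '[[[-1,0,0,-0.15,0,0,0],[0,0,0,-0.15,0,0,0],[0.4,0,0,-0.15,0,0,0],[0.4,0,0,-0.15,0,0,0],[0.4,0,0,-0.15,0,0,0]]]'
python3 -m creep '[[[0.4,0,0,-0.15,0,0,0],[0.4,0,0,-0.15,0,0,0],[0.4,0,0,-2,0,0,0],[0.4,0,0,-4.5,0,0,0],[0.4,0,0,-7,0,0,0]]]'
python3 -m creep '[[[0.4,0.5,0,-1,0,0,0],[0.4,3,0,-2,0,0,0],[0.4,6,0,-2,0,0,0],[0.4,8,0,-2,0,0,0],[0.4,8,0,-2,0,0,0]]]'
python3 look.py w11
python3 - <<'E'
from h import *
im=cv2.imread("pics/w11.png")
cv2.imwrite("pics/c11.png",np.hstack([cv2.resize(im,(480,360)),cv2.resize(grab_frame("scene")[200:350,290:425],(320,360))]))
E
```

```text
clock: 32.05
tcp_pos: [0.5297, -0.0043, 0.0946]
tcp_rot: [[-0.891, -0.454, 0.0], [-0.454, 0.891, 0.0], [-0.0, 0.0, -1.0]]
contact_force: [0.3, 0.4, -0.1]
opening: 0.395
finger_force: 0.0
clock: 32.47
tcp_pos: [0.529, -0.0042, 0.165]
tcp_rot: [[-0.891, -0.454, -0.002], [-0.454, 0.891, 0.0], [0.001, 0.001, -1.0]]
contact_force: [0.0, -1.0, -0.4]
opening: 0.695
finger_force: 0.0
clock: 32.88
tcp_pos: [0.4559, -0.0414, 0.1841]
tcp_rot: [[-0.892, -0.453, -0.001], [-0.453, 0.892, -0.0], [0.001, 0.0, -1.0]]
contact_force: [1.2, -0.0, -0.5]
opening: 0.699
finger_force: 0.0
[ 0.4559 -0.0414  0.1841] [-0.8916 -0.4528  0.0012] [-0.3388 -0.2024  2.0528 -0.0006  1.2923 -2.3793] 32.8833
```

View pics/c11.png

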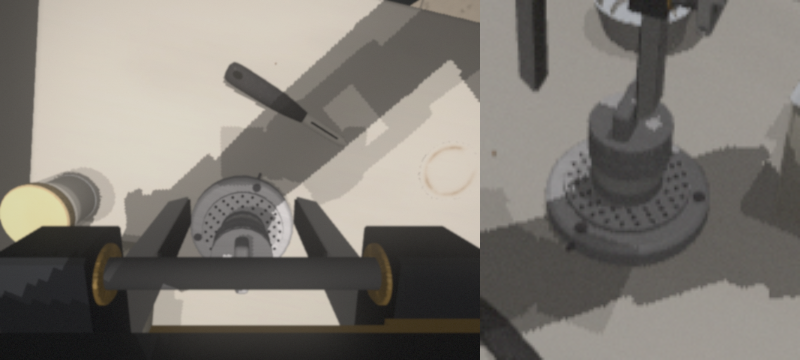

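The cap sits level and flush on the spacer, the plate lies flat on the base, and the gripper is clear.

```bash
python3 -c "
from workcell import *
print(hand_in())"
```

```text
the job is handed in; nothing more can be done
None
```

The filter is rebuilt and handed in at about 33 s: plate flat on the base, spacer on its hub, cap fully home over the tang and let go; I read the tang's heading (about 27°) from the camera so the cap went on without a turning search, and the plate tipped in the jaws on its first try over the post (up to about 19 N, possibly touching the tang), so I set it down and regripped it.

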